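# Proof-pull a glued pull handle on the bench pull tester

### The job

The steel eye of this wooden pull handle has just been glued in and must be proof-pulled. Pick the handle up, lower its eye over the upright pin of the bench pull tester until you feel it seat, then, holding only the handle, draw it level and straight out against the spring until the tester's pointer stands between the two prongs of the set rider, without overshooting the rider. Keep it there: finish while still holding the handle at that load. Do not shift the rider, and leave the tin, the glue tube and the thread spool alone.

Things in the scene. Friction and masses are not known exactly. Their poses are not given: they have to be found in the camera images.
- tester: bench pull tester, bolted down, never moves in a run: a dark steel bench plate 220 x 80 x 8 mm with a slotted aluminium housing (170 x 46 mm, top 58 mm above the table) along its x axis. A steel rod comes out of one end and is pulled out along the tester's own -x axis (level). Origin: on the table surface, on the housing's centre line; the pin stands 110 mm from it along -x, the housing's far end 117 mm along +x. The pointer, the scale and the set rider are on its +y side.
- pin (a point): foot of the hook's upright round steel pin: centre of the pin where it stands on the hook's shoe (a flat 16 mm wide dark shoe on the rod's end, its top is this point's height, 42 mm above the table; the shoe ends 10 mm beyond the pin's centre in the pulling direction). The pin is 8 mm thick and 24 mm high with a round top. Pin, shoe, rod and pointer move together. x axis as the tester's.
- puller (a joint): how far the rod is pulled out, m: 0 = drawn home by its spring, most 0.058. The spring pulls back with 4 N at 0 and 220 N/m more (8.4 N at 20 mm, 12.8 N at 40 mm), and snaps back when released.
- pointer (a point): rider-side end of the pointer, a dark bar 3.4 mm wide that rises through the slot in the housing's top, 62 mm above the table; moves with the rod.
- rider (a joint): where the set rider is clamped on the scale (friction, 18 N to shift), m, same scale as puller: the pointer stands in the middle of the rider's gate when puller equals rider. Between 0.018 and 0.040.
- gate (a point): middle of the rider's gate: the rider is a dark steel clip on the housing's side with a brass screw and two small prongs, 4 mm wide each and 16 mm apart (clear gap, along the tester's x), 62 mm above the table; the pointer tip passes just beside the prongs' ends. x axis as the tester's.
- grip_center (a point): middle of the wooden pull handle's grip: wood 80 mm long (x), 28 mm wide (y), 20 mm high (z), lying flat on the table at the start (this point 10 mm up); a steel eye sits in its +x end. The whole weighs 50 to 100 g.
- eye (a point): centre of the handle's steel eye, 62 mm from the grip's middle along the handle's +x; the eye lies flat (its hole upright when the handle lies flat), hole 18 mm across, made of 5 mm round wire. Seated on the hook's shoe, this point is 2.5 mm above the pin's foot.
- pull_grip: the same handle with its eye. Origin: centre of the wood's underside; x along the handle towards the eye, z up.
- eyelet_tin: bystander: round grey tin with a lid, 67 mm across, 28 mm high. Origin: centre of its underside.
- glue_tube: bystander: white glue tube lying down, 177 x 49 x 30 mm. Origin: centre of its underside.
- spool: bystander: spool of red thread standing up, 32 mm across, 45 mm high. Origin: centre of its underside.
Things that resemble listed ones, but are neither listed nor needed, are in the scene too. Several things have the shape of the pull_grip; the one meant has the colours described above.

How it is judged:
On the way:
1. the handle's eye is down over the pin and seated on the shoe, the rod still home (horizontal distance between eye and pin below 0.0075 m and z of eye in the frame of pin below 0.008 m and value of joint puller below 0.005 m), for 0.1 s.
At the end, for the whole second after the job is handed in: Pointer at rest within 8 mm of the gate's middle, drawn by the eye on the pin (over 5 N, eye round the pin, at most 18 mm above its foot); fingers hold the handle (over 3 N) and do not touch the tester; the handle's middle is over 30 mm up, level and in line with the tester within 0.3 rad (x of pointer in the frame of gate between -0.008 and 0.008 m and velocity of joint puller between -0.01 and 0.01 m/s and horizontal distance between eye and pin below 0.0075 m and z of eye in the frame of pin below 0.018 m and contact force between pull_grip and tester above 5 N and contact force between the fingers and pull_grip above 3 N and contact force between each of the arm, the fingers and tester below 0.5 N and height (world z) of grip_center above 0.03 m and angle between pull_grip's own z axis and vertical below 0.3 rad and angle between the x axis of pull_grip and the x axis of tester, either way round below 0.3 rad); the arm keeps its last pose, push and grip.
It fails at once if the pointer is pulled more than 16 mm past the middle of the rider's gate (overload) (x of pointer in the frame of gate below -0.016 m).
It fails at once if the set rider is shifted by more than 3 mm (distance of gate from where it was at the start of the episode above 0.003 m).
It fails at once if the tin, glue tube or spool is moved by more than 20 mm (distance of any of eyelet_tin, glue_tube, spool from where it was at the start of the episode above 0.02 m).
It also fails if it takes over 42 s, if anything falls off the work surface, if the arm or the gripper's body presses on something with over 40 N, if the wrist force passes 120 N, or if a joint passes its speed limit or range.

### The arm

A 6-joint arm with a two-finger parallel gripper is mounted at the origin on a cart in front of the work surface, level with it; the furniture and walls round the work are solid. World frame = base frame: x ahead of the robot, y to its left, z up, the work surface at z = 0. Lengths are in m, angles in rad, forces in N, time in s.
With the tool pointing down it reaches from about 0.275 to 0.85 m from the base axis. Payload 19 kg.
Tool frame: the origin (TCP) lies midway between the tips of the shut fingers; the grasp point (between the pads) lies ctrl.hold_point_z behind it (ctrl.hold_point_z is the distance from the TCP to the grasp point, in m); z points along the fingers, y is the line along which they close (so a half turn about z gives the same grasp; the last joint's range is limited). The gripper opens to 85 mm and grips with 20 to 120 N. Pads are 22 mm wide; open, the fingers measure 114 mm over their backs; the gripper's body (76 mm by 85 mm) begins 54 mm behind the grasp point. The pads swing forward as they close: fully open they stand 13 mm farther back than shut.
Start: joints at [-1.259, 0.15, 1.437, -0, 1.554, -0.134], TCP at [0.248, -0.519, 0.231] pointing down, gripper open.
Joint ranges: [-2.8, 2.8], [-0.68, 2.1], [0.12, 2.68], [-1.39, 4.53], [0.16, 2.79], [-2.81, 2.81]. Speed limits (rad/s): [1.89, 1.89, 2.22, 3.01, 3.01, 3.01].

### API

Orientations are given as a unit quaternion [x, y, z, w].
In Python, from rig import read_state, imaging, job, ctrl gives the robot as it stands.
- The arm moves only by the tool jog_arm, never from a script. Its argument "rows" is a list of rows, each an object of numbers: "dx", "dy", "dz": the shift along the tool's x, y, z in mm; "roll": the turn about the tool's z in degrees; "jaw": the closure in counts, from 0 (fully open) to 255 (shut). In form: [{"dx": .., "dy": .., "dz": .., "roll": .., "jaw": ..}, ...]. A call has 1 to 12 rows; each row is the pose to reach, as a shift and turn from the pose commanded when the call began, along the tool's axes at that moment; what a row does not reach only later rows make up. A row lasts 1/10 s, in which the tool goes at most 50 mm and 8.59 degrees, less where a joint would pass 70% of its speed; a pose out of reach is approached as far as the arm can. A call with a gripper value outside its range is refused whole. The fingers move at their own pace and stop on an object; "force" is the grip in N (left out, the last holds). Time passes only in rows, so rows that repeat a pose let the fingers close. It gives the time, the measured TCP pose, the force, the opening and the grip force at its end, in the units of the state.
- read_state(): the state, without advancing time (a new reading comes with each control period).
- imaging.get_image(name): name is "scene" or "top"; returns the picture (400x640x3 uint8, blue, green, red); there is no depth.
- imaging.camera_model(name): a dict with "camera_matrix" (3x3 intrinsics, pixels), "k1" (the pictures are not rectified: a ray, as slopes to the right and down, at radius r is drawn at 1 + k1 r^2 times it, then the intrinsics apply), "extrinsics" (4x4, takes a point from camera to world coordinates). Camera axes: x right, y up, looking along -z (the intrinsics and any distortion apply to the point x, -y, -z); pixel columns grow to the right and rows downward; lengths in m; the calibration is good to about 2 mm. A picture is of the moment at which its call begins. camera_model takes no time and is no camera call.
- job.hand_in(): hands the job in; it is judged then, once.
The state is a dict: "clock": time; "q": joint angles; "dq": joint speeds; "joint_torque": joint torques, N m; "tcp_pos": TCP position; "ee_rot": TCP orientation; "contact_force": force on the tool from outside, world axes, zero at the start; "ft_torque": the same for the moment, N m; "finger_gap": finger opening in m; "gripper_force": force on a finger pad.
Only numpy, scipy, OpenCV 4.12 (cv2) and the standard library are available. Lean on these libraries where they do the work, as an engineer would, in place of code of your own. Each camera call takes 0.05 s, during which the arm holds its last target. There are 200 camera calls.

## Working session

There is one attempt and no reset: what is moved stays moved. The work goes in short steps, Python scripts to look and compute and a tool call to move; the robot and the scene stay as the last step left them, time stands still between calls to the robot, and variables do not carry over. Pictures are saved under pics/ and viewed, at most 10 in all, crops included, and the job is handed in when it is done.

Besides the shell and the picture viewer there is one more tool, called after "Request:" as a command line: name --argument value ..., lists and objects as JSON in quotes. jog_arm: Moves the arm, as the interface text tells. Its arguments: {"type":"object","properties":{"rows":{"type":"array","items":{"type":"object","properties":{"dx":{"type":"number"},"dy":{"type":"number"},"dz":{"type":"number"},"roll":{"type":"number"},"jaw":{"type":"number"}}}},"force":{"type":"number"}},"required":["rows"]}

```bash
mkdir -p pics; ls
cat > h.py <<'E'
import numpy as np, cv2
from rig import read_state, imaging, job, ctrl
def ray(cam,u,v):
    m=imaging.camera_model(cam);K=np.array(m["camera_matrix"]);E=np.array(m["extrinsics"]);k=m["k1"]
    d=np.array([(u-K[0,2])/K[0,0],(v-K[1,2])/K[1,1]]);s=d.copy()
    for _ in range(30): s=d/(1+k*(s@s))
    return E[:3,3],E[:3,:3]@np.array([s[0],-s[1],-1])
def onz(cam,u,v,z):
    o,d=ray(cam,u,v);return o+d*(z-o[2])/d[2]
def proj(cam,p):
    m=imaging.camera_model(cam);K=np.array(m["camera_matrix"]);E=np.array(m["extrinsics"]);k=m["k1"]
    c=E[:3,:3].T@(np.array(p)-E[:3,3]);s=np.array([c[0],-c[1]])/-c[2];s=s*(1+k*(s@s))
    return K[:2,:2]@s+K[:2,2]
E
python3 - <<'E'
from h import *
for c in("top","scene"):
    cv2.imwrite(f"pics/{c}0.png",imaging.get_image(c)); m=imaging.camera_model(c);print(c,np.round(m["extrinsics"],3).tolist(),m["camera_matrix"],m["k1"])
print(read_state(),ctrl.hold_point_z)
E
```

```text
pics
top [[0.003, 0.986, -0.165, 0.413], [-1.0, 0.003, 0.001, -0.113], [0.001, 0.165, 0.986, 1.181], [0.0, 0.0, 0.0, 1.0]] [[378.25208758   0.         319.49091102]
 [  0.         378.25208758 200.57361568]
 [  0.           0.           1.        ]] -0.017957531251594043
scene [[0.817, 0.224, -0.531, -0.175], [-0.576, 0.312, -0.756, -1.193], [-0.004, 0.924, 0.384, 0.638], [0.0, 0.0, 0.0, 1.0]] [[488.99944109   0.         310.37858843]
 [  0.         488.99944109 198.52892438]
 [  0.           0.           1.        ]] -0.0043392650457641496
{'clock': 0.1, 'q': array([-1.25896822e+00,  1.50953945e-01,  1.43792817e+00, -1.44604151e-05,
        1.55375950e+00, -1.33961104e-01]), 'dq': array([ 0.00084042, -0.00043397, -0.00138214,  0.00115717,  0.00019207,
       -0.00248155]), 'joint_torque': array([ 5.21593000e-03, -7.14383054e+01, -5.71791101e+01,  1.28106817e-04,
        7.21969162e-03,  1.68296569e-04]), 'tcp_pos': array([ 0.24785993, -0.51861748,  0.23074491]), 'ee_rot': array([ 9.75261511e-01,  2.21053635e-01, -5.37828663e-05, -5.21764781e-04]), 'contact_force': array([-1.09885477, -0.6219452 , -0.03138379]), 'ft_torque': array([0.0482512 , 0.01043296, 0.00220966]), 'gripper_force': 0.0, 'finger_gap': 0.08578735972842891} 0.0187
```

View pics/top0.png

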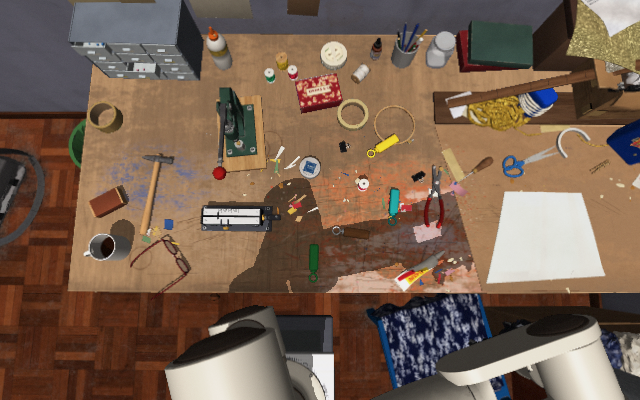

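View pics/scene0.png

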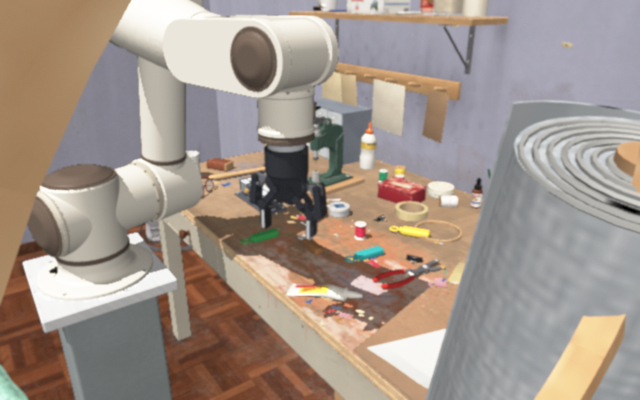

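The top view shows the tester at about (237,217). There are four handle-shaped candidates: green (314,262), brown (350,232), teal (394,203) and yellow (385,146). The brown one looks like the wooden handle with the steel eye at (337,231), so I'll confirm it in an enlarged crop.

Run:
```python
from h import *
im=cv2.imread("pics/top0.png")
a=cv2.resize(im[190:290,190:310],None,fx=5,fy=5,interpolation=cv2.INTER_CUBIC)
b=cv2.resize(im[210:250,320:380],None,fx=10,fy=10,interpolation=cv2.INTER_CUBIC)[:,:600]
cv2.imwrite("pics/c1.png",cv2.resize(im[195:255,190:310],None,fx=6.6,fy=6.6,interpolation=cv2.INTER_CUBIC));cv2.imwrite("pics/c2.png",b)
```

```text
(no output)
```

View pics/c1.png

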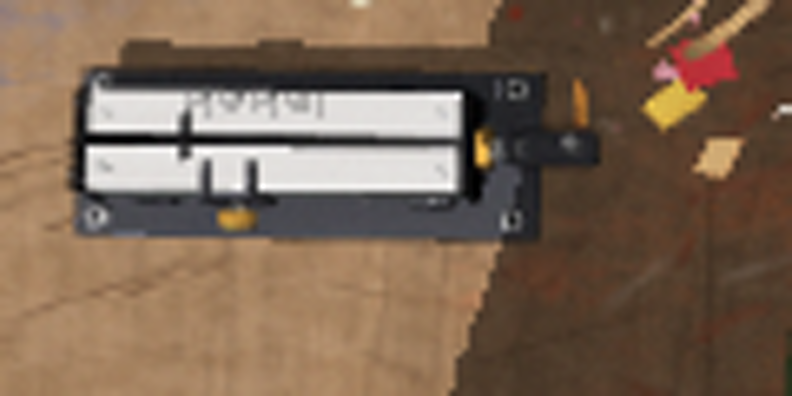

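View pics/c2.png

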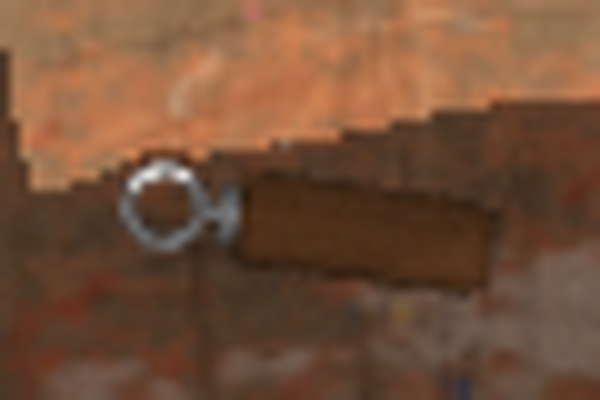

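The crop confirms brown wood with a steel eye: eye at (336,230), wood centred near (356,233). The tester shows the rod and pin on its right, the pin at about (276,216). The pointer is at (218,215) and the prongs at about (221,222) and (228,222). Next I'll work out the positions.

```bash
cat > m.py <<'E'
from h import *
c1=lambda u,v:((u+.5)/6.6-.5+190,(v+.5)/6.6-.5+195)
c2=lambda u,v:((u+.5)/10-.5+320,(v+.5)/10-.5+210)
eye=onz("top",*c2(163,205),.01)
cor=[onz("top",*c2(*p),.02) for p in[(247,177),(495,209),(477,291),(238,264)]]
g=np.mean(cor,0); print("eye",eye,"grip",g,"d",np.linalg.norm((eye-g)[:2]),"yaw",np.degrees(np.arctan2(*(eye-g)[[1,0]])))
e1=(cor[0]+cor[3])/2-(cor[1]+cor[2])/2;print("wood yaw",np.degrees(np.arctan2(e1[1],e1[0])),np.linalg.norm(e1))
H=[onz("top",*c1(*p),.058) for p in[(86,88),(465,92),(462,192),(84,190)]]
L=(H[0]+H[3])/2;R=(H[1]+H[2])/2;d=L-R
print("housing",L,R,np.linalg.norm(d),"yaw",np.degrees(np.arctan2(d[1],d[0])))
u=d/np.linalg.norm(d); print("pin from housing",L-u*.227)
print("pin top",onz("top",*c1(571,143),.066)); print("shoe end",onz("top",*c1(599,150),.042))
pt=onz("top",*c1(184,156),.062);ga=(onz("top",*c1(207,162),.062)+onz("top",*c1(252,162),.062))/2
print("pointer",pt,"gate",ga,"travel",(pt-ga)@u)
s=read_state();x,y,z,w=s["ee_rot"];print(np.degrees(2*np.arctan2(y,x)))
E
python3 m.py
```

```text
eye [ 0.51598527 -0.16495505  0.01      ] grip [ 0.50598789 -0.22622635  0.02      ] d 0.0620815598459155 yaw 80.73295485593772
wood yaw 83.21781474915153 0.07517126673479045
housing [0.55380966 0.23626461 0.058     ] [0.55296474 0.06435803 0.058     ] 0.1719086618689519 yaw 89.71839487687366
pin from housing [0.55269397 0.00926735 0.058     ]
pin top [0.55158101 0.01471473 0.066     ]
shoe end [0.55136889 0.00453214 0.042     ]
pointer [0.54564463 0.18980405 0.062     ] gate [0.54298709 0.16911211 0.062     ] travel 0.02070474713525084
25.541854721371358
```

Request:
jog_arm --rows '[{"dx": 359, "dy": -153, "dz": 0, "roll": -56, "jaw": 0}, {"dx": 359, "dy": -153, "dz": 0, "roll": -56, "jaw": 0}, {"dx": 359, "dy": -153, "dz": 0, "roll": -56, "jaw": 0}, {"dx": 359, "dy": -153, "dz": 0, "roll": -56, "jaw": 0}, {"dx": 359, "dy": -153, "dz": 0, "roll": -56, "jaw": 0}, {"dx": 359, "dy": -153, "dz": 0, "roll": -56, "jaw": 0}, {"dx": 359, "dy": -153, "dz": 50, "roll": -56, "jaw": 0}, {"dx": 359, "dy": -153, "dz": 100, "roll": -56, "jaw": 0}, {"dx": 359, "dy": -153, "dz": 130, "roll": -56, "jaw": 0}, {"dx": 359, "dy": -153, "dz": 150, "roll": -56, "jaw": 0}, {"dx": 359, "dy": -153, "dz": 150, "roll": -56, "jaw": 0}, {"dx": 359, "dy": -153, "dz": 150, "roll": -56, "jaw": 0}]'

```text
clock: 1.3
tcp_pos: [0.5059, -0.2262, 0.0821]
ee_rot: [0.757, 0.653, -0.0, -0.0]
contact_force: [0.3, -0.6, 0.8]
finger_gap: 0.0853
gripper_force: 0.0
```

Run:
```python
from h import *
a=imaging.get_image("top");b=imaging.get_image("scene")
cv2.imwrite("pics/t1.png",a);cv2.imwrite("pics/s1.png",b)
u,v=proj("scene",[.506,-.226,.02]);u=int(u);v=int(v);print(u,v)
A=cv2.resize(a[190:290,200:400],(800,400),interpolation=cv2.INTER_CUBIC)
B=cv2.resize(b[v-80:v+40,u-100:u+100],(800,480),interpolation=cv2.INTER_CUBIC)[-200:]
B=cv2.resize(b[v-20:v+30,u-100:u+100],(800,200),interpolation=cv2.INTER_CUBIC)
cv2.imwrite("pics/v1.png",np.vstack([A,B]))
s=read_state();x,y,z,w=s["ee_rot"];print(s["tcp_pos"],np.degrees(2*np.arctan2(y,x)),z,w,s["q"])
```

```text
310 241
[ 0.50653256 -0.22692161  0.08363846] 81.51312181508375 0.0004222685903858217 0.0013536576639219574 [-5.60000116e-01  2.02493701e-01  1.68448561e+00  8.72221971e-06
  1.25177737e+00 -4.11878872e-01]
```

View pics/v1.png

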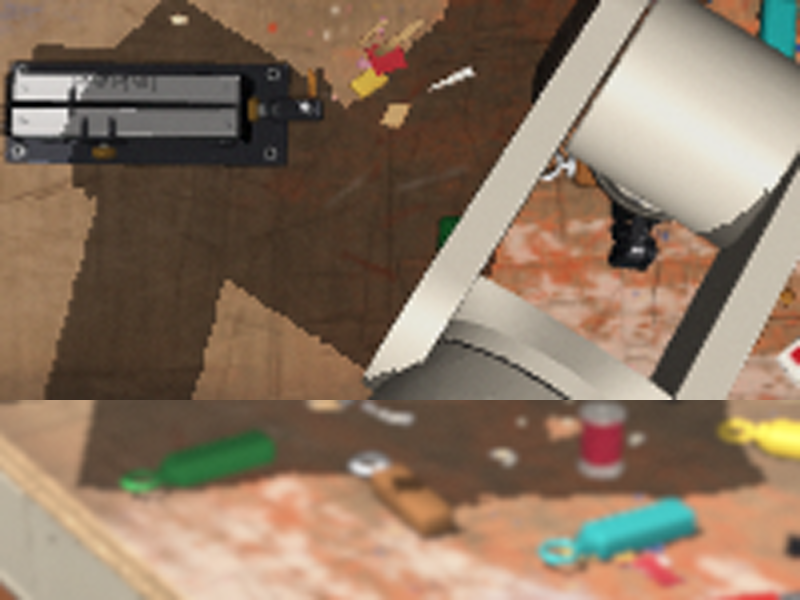

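The top view shows the arm over the handle, with the eye visible at crop (560,165). The scene view shows the brown handle lying free. Now descending and closing.

Request:
jog_arm --rows '[{"dz": 30, "jaw": 0}, {"dz": 60, "jaw": 0}, {"dz": 73, "jaw": 0}, {"dz": 76, "jaw": 0}, {"dz": 76, "jaw": 255}, {"dz": 76, "jaw": 255}, {"dz": 76, "jaw": 255}, {"dz": 76, "jaw": 255}, {"dz": 76, "jaw": 255}, {"dz": 76, "jaw": 255}, {"dz": 76, "jaw": 255}, {"dz": 76, "jaw": 255}]' --force 60

```text
validation failed for argument at $.ro...
```

Request:
jog_arm --rows '[{"dx": 0, "dy": 0, "dz": 30, "roll": 0, "jaw": 0}, {"dx": 0, "dy": 0, "dz": 60, "roll": 0, "jaw": 0}, {"dx": 0, "dy": 0, "dz": 73, "roll": 0, "jaw": 0}, {"dx": 0, "dy": 0, "dz": 76, "roll": 0, "jaw": 0}, {"dx": 0, "dy": 0, "dz": 76, "roll": 0, "jaw": 255}, {"dx": 0, "dy": 0, "dz": 76, "roll": 0, "jaw": 255}, {"dx": 0, "dy": 0, "dz": 76, "roll": 0, "jaw": 255}, {"dx": 0, "dy": 0, "dz": 76, "roll": 0, "jaw": 255}, {"dx": 0, "dy": 0, "dz": 76, "roll": 0, "jaw": 255}, {"dx": 0, "dy": 0, "dz": 76, "roll": 0, "jaw": 255}, {"dx": 0, "dy": 0, "dz": 76, "roll": 0, "jaw": 255}]' --force 60

```text
clock: 2.5
tcp_pos: [0.5063, -0.2262, 0.0063]
ee_rot: [0.757, 0.653, 0.0, 0.001]
contact_force: [-1.4, 1.0, 9.5]
finger_gap: 0.0267
gripper_force: 60.0
```

Request:
jog_arm --rows '[{"dx": 0, "dy": 0, "dz": -40, "roll": 0, "jaw": 255}, {"dx": 0, "dy": 0, "dz": -80, "roll": 0, "jaw": 255}, {"dx": 20, "dy": 4, "dz": -100, "roll": -2, "jaw": 255}, {"dx": 50, "dy": 9, "dz": -100, "roll": -4, "jaw": 255}, {"dx": 80, "dy": 15, "dz": -100, "roll": -6, "jaw": 255}, {"dx": 110, "dy": 20, "dz": -100, "roll": -8, "jaw": 255}, {"dx": 130, "dy": 24, "dz": -100, "roll": -8, "jaw": 255}, {"dx": 141, "dy": 25, "dz": -100, "roll": -8, "jaw": 255}, {"dx": 141, "dy": 25, "dz": -100, "roll": -8, "jaw": 255}, {"dx": 141, "dy": 25, "dz": -100, "roll": -8, "jaw": 255}]'

```text
clock: 3.5
tcp_pos: [0.5511, -0.0907, 0.1053]
ee_rot: [0.71, 0.704, -0.0, -0.0]
contact_force: [-0.5, 0.1, -0.3]
finger_gap: 0.0263
gripper_force: 59.6
```

Run:
```python
from h import *
a=imaging.get_image("top");b=imaging.get_image("scene")
cv2.imwrite("pics/t2.png",a);cv2.imwrite("pics/s2.png",b)
s=read_state();x,y,z,w=s["ee_rot"];p=s["tcp_pos"];print(p,np.degrees(2*np.arctan2(y,x)),s["contact_force"],s["finger_gap"])
print(proj("top",[.552,.012,.066]),proj("scene",[.552,.012,.066]),proj("scene",p+[0,.062,0]),proj("top",p+[0,.062,.006]))
A=cv2.resize(a[195:245,195:345],(800,267),interpolation=cv2.INTER_CUBIC)
u,v=map(int,proj("scene",[.552,-.02,.09]))
B=cv2.resize(b[v-25:v+35,u-70:u+80],(800,320),interpolation=cv2.INTER_CUBIC);print(u,v)
cv2.imwrite("pics/v2.png",np.vstack([A,B]))
```

```text
[ 0.55109257 -0.09108502  0.10533514] 89.48826035668014 [ 0.07303638  0.3430455  -1.46638481] 0.026503004454693134
[277.0082323  216.10486396] [278.76617314 195.33893828] [285.34309154 187.47590698] [289.67780948 214.48474828]
284 191
```

View pics/v2.png

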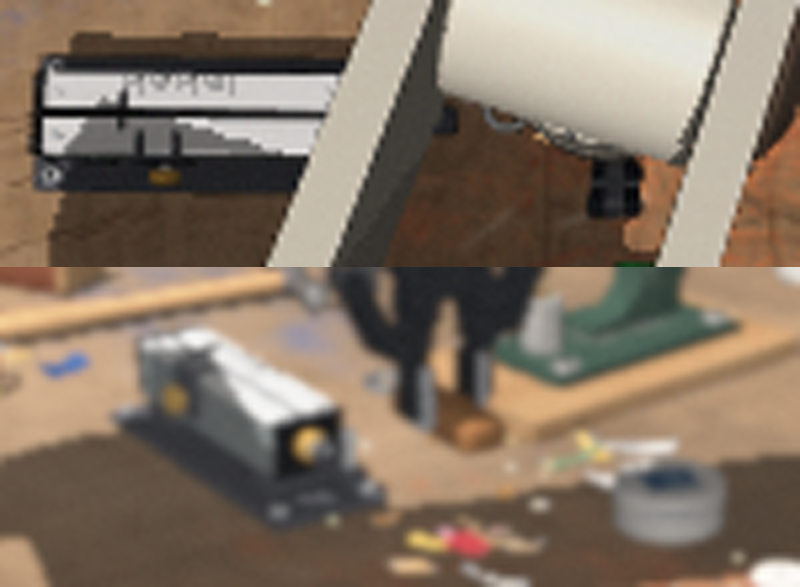

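The top view shows the eye's lower arc at crop (505,125), which agrees with the prediction. The scene view shows the eye at crop (380,380) and the grey pin near (346,445). I'll zoom in on the pin.

Run:
```python
from h import *
a=cv2.imread("pics/top0.png");b=cv2.imread("pics/s2.png")
A=cv2.resize(a[204:229,255:290],(420,300),interpolation=cv2.INTER_CUBIC)
B=cv2.resize(b[180:215,262:302],(640,560),interpolation=cv2.INTER_CUBIC)[:,:380]
A=cv2.copyMakeBorder(A,0,260,0,0,cv2.BORDER_CONSTANT)
cv2.imwrite("pics/v3.png",np.hstack([A,B]))
for y in(.008,.011,.014):
  for z in(.042,.066):
    t=proj("top",[.552,y,z]);s=proj("scene",[.552,y,z])
    print(y,z,((t-[255,204]+.5)*12).round(),((s-[262,180]+.5)*16+[420,0]).round())
```

```text
0.008 0.042 [296. 163.] [711. 374.]
0.008 0.066 [286. 151.] [707. 260.]
0.011 0.042 [284. 163.] [702. 369.]
0.011 0.066 [274. 151.] [699. 255.]
0.014 0.042 [273. 163.] [694. 364.]
0.014 0.066 [262. 151.] [691. 250.]
```

View pics/v3.png

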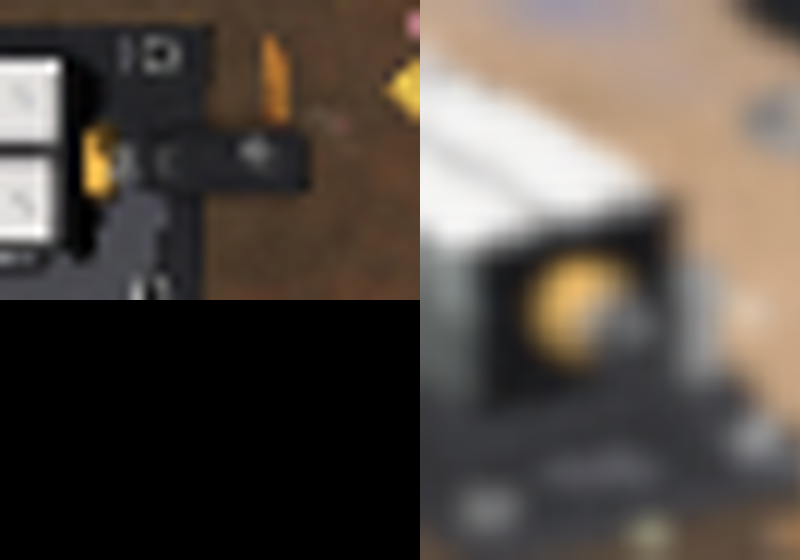

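The pin in the top crop is at about (257,152), and its shoe ends at 308. In the scene crop the pin stands at x≈703, from 258 to 375. Together these give y ≈ 0.010–0.015. I'll hover the eye just above the pin and compare the two in one view.

Request:
jog_arm --rows '[{"dx": 20, "dy": 0, "dz": 0, "roll": 0, "jaw": 255}, {"dx": 35, "dy": 0, "dz": 10, "roll": 0, "jaw": 255}, {"dx": 41, "dy": 0, "dz": 20, "roll": 0, "jaw": 255}, {"dx": 41, "dy": 0, "dz": 29, "roll": 0, "jaw": 255}, {"dx": 41, "dy": 0, "dz": 29, "roll": 0, "jaw": 255}, {"dx": 41, "dy": 0, "dz": 29, "roll": 0, "jaw": 255}]'

```text
clock: 4.2
tcp_pos: [0.5515, -0.0496, 0.076]
ee_rot: [0.71, 0.704, -0.0, -0.0]
contact_force: [0.1, -0.0, -0.8]
finger_gap: 0.026
gripper_force: 59.6
```

Run:
```python
from h import *
a=imaging.get_image("top");b=imaging.get_image("scene")
cv2.imwrite("pics/t3.png",a);cv2.imwrite("pics/s3.png",b)
s=read_state();x,y,z,w=s["ee_rot"];p=s["tcp_pos"];print(p,np.degrees(2*np.arctan2(y,x)),s["contact_force"],s["finger_gap"])
A=cv2.resize(a[200:235,255:290],(420,420),interpolation=cv2.INTER_CUBIC)
B=cv2.resize(b[180:215,262:302],(640,560),interpolation=cv2.INTER_CUBIC)[:,:380]
A=cv2.copyMakeBorder(A,0,140,0,0,cv2.BORDER_CONSTANT)
cv2.imwrite("pics/v4.png",np.hstack([A,B]))
e=p+[0,.062,.0037]
print(((proj("top",e)-[255,200]+.5)*12).round(),((proj("scene",e)-[262,180]+.5)*16+[420,0]).round())
```

```text
[ 0.55181915 -0.04962446  0.07655245] 89.5165966779512 [ 0.85936532  0.38458394 -0.06337959] 0.026275786573411487
[262. 193.] [692. 185.]
```

View pics/v4.png

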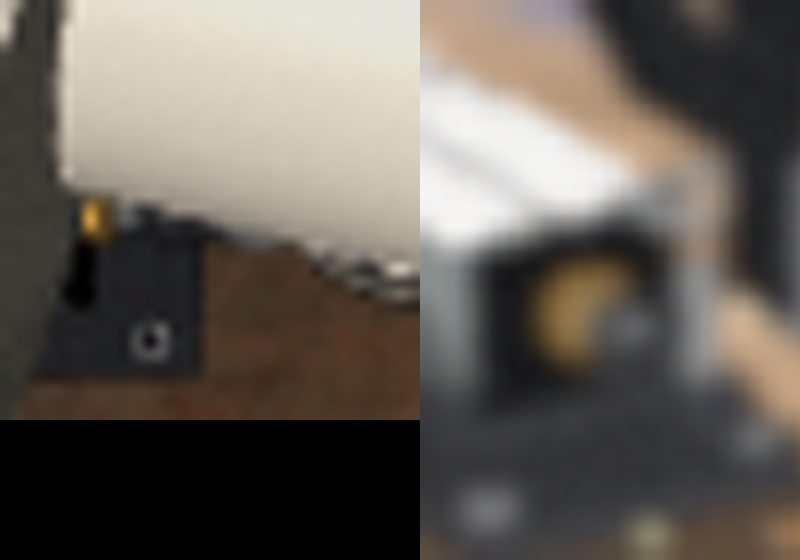

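In the scene crop the ring spans roughly x 640 to over 735 and y 155–215. It sits just above the pin's axis (x≈703, top at 258). I'll shift slightly, then lower by feel.

Request:
jog_arm --rows '[{"dx": 2, "dy": 0, "dz": 5, "roll": 0, "jaw": 255}, {"dx": 2, "dy": 0, "dz": 10, "roll": 0, "jaw": 255}, {"dx": 2, "dy": 0, "dz": 13, "roll": 0, "jaw": 255}, {"dx": 2, "dy": 0, "dz": 15, "roll": 0, "jaw": 255}, {"dx": 2, "dy": 0, "dz": 17, "roll": 0, "jaw": 255}, {"dx": 2, "dy": 0, "dz": 17, "roll": 0, "jaw": 255}, {"dx": 2, "dy": 0, "dz": 17, "roll": 0, "jaw": 255}]'

```text
clock: 5.0
tcp_pos: [0.5517, -0.0472, 0.0593]
ee_rot: [0.71, 0.704, 0.0, -0.0]
contact_force: [-0.2, 0.0, -1.4]
finger_gap: 0.0261
gripper_force: 59.6
```

Request:
jog_arm --rows '[{"dx": 0, "dy": 0, "dz": 4, "roll": 0, "jaw": 255}, {"dx": 0, "dy": 0, "dz": 8, "roll": 0, "jaw": 255}, {"dx": 0, "dy": 0, "dz": 12, "roll": 0, "jaw": 255}, {"dx": 0, "dy": 0, "dz": 14, "roll": 0, "jaw": 255}, {"dx": 0, "dy": 0, "dz": 14, "roll": 0, "jaw": 255}, {"dx": 0, "dy": 0, "dz": 14, "roll": 0, "jaw": 255}]'

```text
clock: 5.6
tcp_pos: [0.5517, -0.0472, 0.0453]
ee_rot: [0.71, 0.704, 0.0, -0.0]
contact_force: [-0.9, 0.4, -0.1]
finger_gap: 0.0264
gripper_force: 59.6
```

Run:
```python
from h import *
b=imaging.get_image("scene");a=imaging.get_image("top")
cv2.imwrite("pics/t4.png",a);cv2.imwrite("pics/s4.png",b)
s=read_state();print(s["tcp_pos"],s["contact_force"],s["ft_torque"])
A=cv2.resize(a[200:235,205:290],(800,330),interpolation=cv2.INTER_CUBIC)
B=cv2.resize(b[180:215,262:302],(640,560),interpolation=cv2.INTER_CUBIC)
cv2.imwrite("pics/v5.png",B)
```

```text
[ 0.55173233 -0.04714708  0.04544537] [ 0.43949993 -0.85257817 -0.20569444] [ 0.04587894 -0.04045909 -0.00553804]
```

View pics/v5.png

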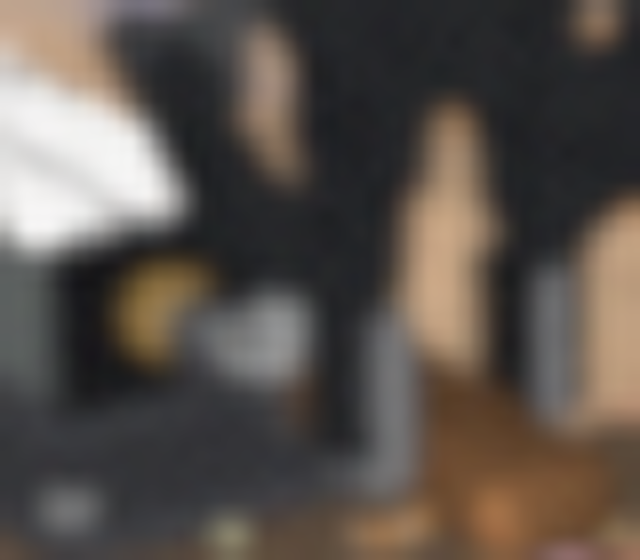

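The scene crop shows the eye ring at (200–320, 290–390), where the pin stands. Nothing has blocked it on the way down. Lowering until it seats.

Request:
jog_arm --rows '[{"dx": 0, "dy": 0, "dz": 2, "roll": 0, "jaw": 255}, {"dx": 0, "dy": 0, "dz": 4, "roll": 0, "jaw": 255}, {"dx": 0, "dy": 0, "dz": 5, "roll": 0, "jaw": 255}, {"dx": 0, "dy": 0, "dz": 5, "roll": 0, "jaw": 255}, {"dx": 0, "dy": 0, "dz": 5, "roll": 0, "jaw": 255}]'

```text
clock: 6.2
tcp_pos: [0.5516, -0.0472, 0.0404]
ee_rot: [0.71, 0.704, 0.0, -0.0]
contact_force: [-0.6, -0.4, 2.1]
finger_gap: 0.026
gripper_force: 59.9
```

Request:
jog_arm --rows '[{"dx": 0, "dy": 0, "dz": 1, "roll": 0, "jaw": 255}, {"dx": 0, "dy": 0, "dz": 1, "roll": 0, "jaw": 255}, {"dx": 0, "dy": 0, "dz": 1, "roll": 0, "jaw": 255}]'

```text
clock: 6.5
tcp_pos: [0.5518, -0.0472, 0.0396]
ee_rot: [0.71, 0.704, 0.0, 0.0]
contact_force: [-1.7, -1.1, 6.3]
finger_gap: 0.0266
gripper_force: 60.4
```

It's seated with a clear 6 N on the shoe. I'll ease off to a light touch, then begin to pull.

Request:
jog_arm --rows '[{"dx": 0, "dy": 0, "dz": -1, "roll": 0, "jaw": 255}, {"dx": -2, "dy": 0, "dz": -1, "roll": 0, "jaw": 255}, {"dx": -4, "dy": 0, "dz": -1, "roll": 0, "jaw": 255}, {"dx": -6, "dy": 0, "dz": -1, "roll": 0, "jaw": 255}, {"dx": -8, "dy": 0, "dz": -1, "roll": 0, "jaw": 255}, {"dx": -10, "dy": 0, "dz": -1, "roll": 0, "jaw": 255}, {"dx": -10, "dy": 0, "dz": -1, "roll": 0, "jaw": 255}, {"dx": -10, "dy": 0, "dz": -1, "roll": 0, "jaw": 255}]'

```text
clock: 7.3
tcp_pos: [0.5515, -0.057, 0.0402]
ee_rot: [0.71, 0.704, 0.0, -0.0]
contact_force: [0.6, 4.3, 2.0]
finger_gap: 0.0264
gripper_force: 59.8
```

```bash
cat > pt.py <<'E'
from h import *
a=imaging.get_image("top");cv2.imwrite("pics/tp.png",a)
s=read_state();print(s["tcp_pos"],s["contact_force"])
R=lambda v:a[v,208:240].mean(1).astype(int)
for v in(214,215,216,217,218,219,220,221,222): print(v,*R(v))
E
python3 pt.py
```

```text
[ 0.55151775 -0.05703758  0.04024187] [0.52706999 4.48891793 1.14244704]
214 214 141 113 110 109 110 109 109 111 110 110 34 71 108 110 109 118 117 118 118 119 203 209 210 208 209 208 209 209 208 208 208
215 47 28 23 22 23 30 33 33 33 29 32 16 23 33 31 37 37 36 38 40 40 54 56 57 73 77 77 85 88 91 115 118
216 5 10 10 9 7 9 10 12 13 11 13 16 11 12 13 12 15 10 12 10 13 12 16 12 15 15 16 19 17 20 22 23
217 128 103 105 116 116 112 115 114 113 114 112 37 77 108 111 111 112 111 111 111 109 107 133 136 134 135 80 75 78 78 78 79
218 109 109 108 110 110 110 110 112 112 110 85 27 74 107 109 108 109 108 109 109 109 108 110 110 111 110 108 108 106 106 108 107
219 107 109 110 110 107 110 111 108 109 108 106 79 83 67 105 108 108 107 108 74 84 106 107 108 110 107 108 107 106 107 108 110
220 107 107 107 106 109 105 106 107 108 106 109 104 70 37 102 106 106 106 107 57 43 104 107 109 110 108 108 107 109 109 107 109
221 106 106 107 106 106 105 107 106 106 106 105 105 61 31 100 105 105 105 107 56 38 101 106 106 106 107 107 105 105 107 106 108
222 108 109 108 108 109 108 110 107 107 106 107 109 59 28 102 107 109 108 108 63 39 102 108 109 108 109 109 108 108 107 108 107
```

The pointer moved from column 217.4 to 219.3, and the force is 4.5 N. The gate's middle is at 224.1, so about 14 mm remains. Pull 10 mm, then check.

Request:
jog_arm --rows '[{"dx": -2, "dy": 0, "dz": 0, "roll": 0, "jaw": 255}, {"dx": -4, "dy": 0, "dz": 0, "roll": 0, "jaw": 255}, {"dx": -6, "dy": 0, "dz": 0, "roll": 0, "jaw": 255}, {"dx": -8, "dy": 0, "dz": 0, "roll": 0, "jaw": 255}, {"dx": -10, "dy": 0, "dz": 0, "roll": 0, "jaw": 255}, {"dx": -10, "dy": 0, "dz": 0, "roll": 0, "jaw": 255}, {"dx": -10, "dy": 0, "dz": 0, "roll": 0, "jaw": 255}]'

```text
clock: 8.05
tcp_pos: [0.5515, -0.0668, 0.0402]
ee_rot: [0.71, 0.704, 0.0, -0.0]
contact_force: [0.8, 6.9, -0.1]
finger_gap: 0.0263
gripper_force: 59.8
```

```bash
python3 pt.py
```

```text
[ 0.55145712 -0.06681552  0.04025035] [0.30122068 6.91905801 1.21998094]
214 214 211 138 110 111 111 111 110 109 111 109 111 110 109 41 51 104 110 109 108 111 109 118 117 110 117 120 205 209 210 209 211
215 46 45 27 20 20 32 33 31 32 30 32 34 32 32 14 22 37 38 39 41 38 36 36 39 40 46 48 61 64 80 109 88
216 9 6 3 8 7 14 12 11 11 13 15 14 14 10 8 5 12 12 12 10 9 14 13 13 16 15 13 12 13 17 22 20
217 129 103 103 116 116 118 116 115 113 115 112 112 113 111 43 53 105 110 109 110 108 109 133 136 134 135 82 77 79 80 78 77
218 112 110 110 112 111 110 110 110 110 111 110 111 110 111 41 72 106 109 109 109 109 110 109 111 110 110 108 106 107 108 108 109
219 108 109 108 108 111 109 108 109 109 109 110 108 90 68 75 102 108 107 108 70 84 106 109 109 109 107 108 108 108 107 109 108
220 108 106 106 107 107 107 108 105 107 106 107 105 73 35 100 107 107 107 107 56 43 104 109 106 106 107 109 108 109 108 107 106
221 105 105 105 106 106 107 107 105 108 104 105 107 61 30 99 106 106 106 105 56 38 104 108 108 106 107 108 106 106 107 105 106
222 108 109 108 107 107 108 109 109 109 109 107 108 57 31 103 107 107 107 108 64 39 103 109 109 109 107 108 107 109 108 106 108
```

Request:
jog_arm --rows '[{"dx": -2, "dy": 0, "dz": 0, "roll": 0, "jaw": 255}, {"dx": -4, "dy": 0, "dz": 0, "roll": 0, "jaw": 255}, {"dx": -5, "dy": 0, "dz": 0, "roll": 0, "jaw": 255}, {"dx": -5, "dy": 0, "dz": 0, "roll": 0, "jaw": 255}, {"dx": -5, "dy": 0, "dz": 0, "roll": 0, "jaw": 255}, {"dx": -5, "dy": 0, "dz": 0, "roll": 0, "jaw": 255}]'

```text
clock: 8.7
tcp_pos: [0.5514, -0.0716, 0.0402]
ee_rot: [0.71, 0.704, 0.0, -0.0]
contact_force: [1.1, 8.2, 0.9]
finger_gap: 0.0262
gripper_force: 59.8
```

```bash
python3 pt.py; python3 -c "
from h import *
a=cv2.imread('pics/tp.png');b=imaging.get_image('scene')
cv2.imwrite('pics/v6.png',np.vstack([cv2.resize(a[200:235,195:275],(800,350),interpolation=cv2.INTER_CUBIC),cv2.resize(b[180:205,245:325],(800,250),interpolation=cv2.INTER_CUBIC)]))"
```

```text
[ 0.55139784 -0.07168381  0.04021561] [-0.1789609   8.49166687  0.92248404]
214 215 212 137 110 110 110 109 111 109 111 111 109 110 111 110 110 32 75 109 110 108 109 109 110 110 106 107 118 117 119 207 209
215 46 45 25 22 18 31 31 28 33 33 33 32 33 32 32 35 14 28 40 41 41 36 37 39 40 42 45 47 47 46 68 70
216 9 12 11 9 7 7 11 14 12 10 12 11 9 8 11 7 14 16 13 10 11 11 11 13 12 13 11 10 15 15 14 16
217 127 104 106 115 117 116 115 114 114 113 112 111 114 111 111 84 28 106 109 110 109 108 132 137 135 135 82 75 79 80 79 78
218 109 108 110 112 110 110 112 108 109 109 110 109 110 109 110 81 20 103 110 110 108 110 110 110 110 110 108 108 108 109 107 106
219 108 108 110 108 108 108 110 109 110 108 110 110 89 67 105 106 78 105 108 74 85 107 109 109 108 108 109 108 109 107 108 107
220 105 107 106 107 109 108 107 108 107 105 108 107 71 34 100 106 106 107 106 56 40 103 108 109 109 109 108 109 109 109 109 109
221 106 107 107 106 107 107 106 106 107 108 104 107 59 32 99 105 107 106 106 56 38 103 109 107 106 106 108 107 106 109 106 107
222 109 109 110 108 107 107 107 107 109 108 109 109 59 29 100 109 109 109 108 62 37 102 109 109 109 107 107 106 106 108 106 108
```

View pics/v6.png

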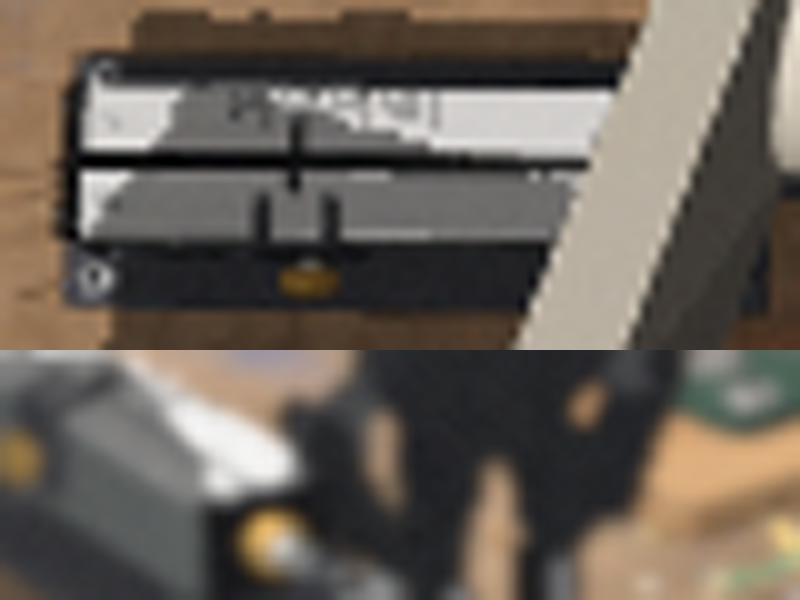

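The picture shows the pointer at crop x=295, midway between the prongs at 262 and 331. The force is a steady 8.5 N, and the fingers are well clear of the tester. Handing in.

```bash
python3 -c "
from rig import job
print(job.hand_in())"
```

```text
the job is handed in; nothing more can be done
None
```

I handed the job in with the eye on the pin, the handle still held, and the pointer midway between the rider's prongs at a steady pull of about 8.5 N; no verdict came back.

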